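# Level the rocking coffee stand

## Robot

A 6-joint arm with a two-finger parallel gripper is mounted at the origin on a cart in front of the work surface, level with it; the furniture and walls round the work are solid. World frame = base frame: x ahead of the robot, y to its left, z up, the work surface at z = 0. Lengths are in m, angles in rad, forces in N, time in s.
With the tool pointing down it reaches from about 0.275 to 0.75 m from the base axis. Payload 10.2 kg.
Tool frame: the origin (TCP) lies at the very end of the fingers, on their centre line; the grasp point (between the pads) lies behind it (grip_point_offset is the z of the grasp point in the tool frame, in m); z points along the fingers, y is the line along which they close (so a half turn about z gives the same grasp; the last joint's range is limited). The gripper opens to 85 mm and grips with 20 to 120 N. Pads are 22 mm wide; open, the fingers measure 114 mm over their backs; the gripper's body (76 mm by 85 mm) begins 54 mm behind the grasp point. The pads swing forward as they close: fully open they stand 13 mm farther back than shut.
Start: joints at [-1.551, 0.313, 1.498, -0, 1.331, -0.223], TCP at [0.126, -0.51, 0.231] pointing down, gripper open.
Joint ranges: [-2.94, 2.94], [-0.97, 2.17], [0.19, 2.56], [-1.23, 4.37], [0.02, 3.11], [-2.88, 2.88]. Speed limits (rad/s): [2.39, 2.39, 3.01, 3.14, 3.14, 3.14].

## Interface

Orientations are given as a rotation vector (axis times angle).
In Python, from rig import * gives the robot as it stands. The module is installed in compiled form; this text tells all that it offers.
- The arm moves only by the shell command python3 -m crank 'ROWS' [FORCE]. ROWS is JSON, a list of rows, each a list of 3 entries, a list of its own where there are three numbers: the closure, from -1 (fully open) to 1 (shut), so that 0 is half open, then the shift along the tool's x, y, z each as a share of 25 mm, from -1 to 1, then the turn, a rotation vector about the tool's x, y, z each as a share of 6 degrees, from -1 to 1. A call has 1 to 12 rows; each row shifts and turns the commanded pose from where the row before left it, along the tool's axes as they then stand; what a row does not reach is not made up. A row lasts 1/12 s, in which the tool goes at most 41.7 mm and 7.16 degrees, less where a joint would pass 70% of its speed; a pose out of reach is approached as far as the arm can. A call with a number of a shift or a turn outside -1 to 1 is refused whole. A call with a gripper value outside its range is refused whole. The fingers move at their own pace and stop on an object; FORCE is the grip in N (left out, the last holds). Time passes only in rows, so rows that do not move let the fingers close. It gives the time, the measured TCP pose, the force, the opening and the grip force at its end, in the units of the state.
- state(): the state, without advancing time (a new reading comes with each control period).
- snapshot(name): name is "scene" or "top"; returns the picture (480x640x3 uint8, blue, green, red); there is no depth.
- camera_params(name): a dict with "vertical_fov" (degrees; the focal length in pixels is half the picture's height over the tangent of half this angle, whatever the lens; pixels are square), "cx", "cy" (the principal point, pixels), "R" (3x3) and "t" (3): a world point X has camera coordinates R X + t. Camera axes: x right, y down, z forward; pixel columns grow to the right and rows downward; lengths in m; the calibration is good to about 2 mm. A picture is of the moment at which its call begins. camera_params takes no time and is no camera call.
- finish_job(): hands the job in; it is judged then, once.
The state is a dict: "clock": time; "q": joint angles; "joint_velocities": joint speeds; "tau": joint torques, N m; "position": TCP position; "eef_rot": TCP orientation; "ft_force": force on the tool from outside, world axes, zero at the start; "torque": the same for the moment, N m; "grip_width": finger opening in m; "grasp_force": force on a finger pad.
Only numpy, scipy, OpenCV 4.12 (cv2) and the standard library are available. Lean on these libraries where they do the work, as an engineer would, in place of code of your own. Each camera call takes 0.05 s, during which the arm holds its last target. There are 200 camera calls.

## Task

The square wooden stand for the coffee maker rocks, because one of its four levelling feet is screwed up too far: its wing knob stands higher above the board than the other three. Turn that knob clockwise, seen from above, until the stand is level and no longer rocks, with the knob as low as the other three and its wing parallel to theirs; do not screw it past that point. Let go, leave the stand about where it is, and do not disturb the small grey cup beside it.

Things in the scene. Friction and masses are not known exactly. Their poses are not given: they have to be found in the camera images.
- stand: Loose square light-wood board, 200 x 200 mm, top 40 mm up, on four rubber feet; 2 kg. Origin: board middle, at the feet's undersides; z up, x, y along its edges. A black wing knob over each foot at (+-80, +-80) mm; three are locked, wings along the stand's y, tops 44 mm above the board. The high one is at (+80, +80); the stand faces any way and leans 3 to 4 degrees onto that corner at first.
- screw_wing (a point): Centre of the wing of the knob to turn; turns with it. The wing is an upright plate 14 mm thick (point x), 44 mm long (y), 32 mm high (z, screw axis, up); its top is 16 mm above this point. At the start 17 to 20 mm are free between it and the board, 12 mm when set right. Pinch it across the 14 mm from above; free all round.
- screw (a joint): Turn of that knob, rad, growing clockwise from above: 0 is right (level, wing parallel to the others), negative is screwed up too far; starts at -1.3 to -0.9, stop at 0.6 (overturned). 1 rad moves the foot 6 mm down out of the board; the foot stands on the worktop, so the board's corner rises and the knob hardly changes height. Takes about 0.12 N m; stays where left.
- cup: Bystander: small dark grey espresso cup with a light handle, 60 x 81 x 63 mm, upright on the worktop to the left of the stand; origin at the middle of its underside.

How it is judged:
By the outcome, as a careful person would: the job done as asked, in the order asked, and still so for the second after the job is handed in, with the robot touching nothing.
It also fails if it takes over 40 s, if anything falls off the work surface, if the arm or the gripper's body presses on something with over 40 N, if the wrist force passes 120 N, or if a joint passes its speed limit or range.

## Working session

There is one attempt and no reset: what is moved stays moved. The work goes in short steps, Python scripts to look and compute and a shell command to move; the robot and the scene stay as the last step left them, time stands still between calls to the robot, and variables do not carry over. Pictures are saved under pics/ and viewed, at most 10 in all, crops included, and the job is handed in when it is done.

```bash
mkdir -p pics
python3 - <<'E'
from rig import *
import cv2
for n in("scene","top"):
    cv2.imwrite(f"pics/{n}0.png",snapshot(n)); print(n,camera_params(n))
s=state();print(s)
E
```

```text
scene {'vertical_fov': 50.062903283391286, 'cx': 309.28079907240016, 'cy': 238.75161807379038, 'R': array([[ 0.91326634, -0.40688139,  0.01980189],
       [-0.19877507, -0.48753676, -0.85017432],
       [ 0.35557426,  0.77249948, -0.52612879]]), 't': array([-0.48543263,  0.23630719,  0.69611694])}
top {'vertical_fov': 48.18341860489795, 'cx': 322.19495273021386, 'cy': 240.13873029272625, 'R': array([[ 0.02262183, -0.99974028, -0.00276164],
       [-0.99533079, -0.02226261, -0.0939202 ],
       [ 0.09383433,  0.0048734 , -0.9955759 ]]), 't': array([0.10900047, 0.60456692, 1.02319318])}
{'clock': 0.1, 'q': array([-1.55139086e+00,  3.13398186e-01,  1.49835109e+00, -4.90902633e-06,
        1.33098986e+00, -2.23395577e-01]), 'joint_velocities': array([-0.00219271, -0.0003463 , -0.00205941, -0.00059466, -0.00094696,
        0.00172469]), 'tau': array([ 2.70466116e-03, -4.12900651e+01, -2.60146576e+01, -2.65128656e-04,
        2.93164790e-03, -1.36476712e-05]), 'position': array([ 0.12620657, -0.50937423,  0.23079395]), 'eef_rot': array([-3.11733770e+00, -3.80318493e-01, -1.75849571e-04]), 'ft_force': array([-0.05780568,  0.7141342 ,  1.0141779 ]), 'torque': array([-0.03170973, -0.03009371, -0.04562649]), 'grasp_force': 0.0, 'grip_width': 0.08532414835492874}
```

View pics/scene0.png

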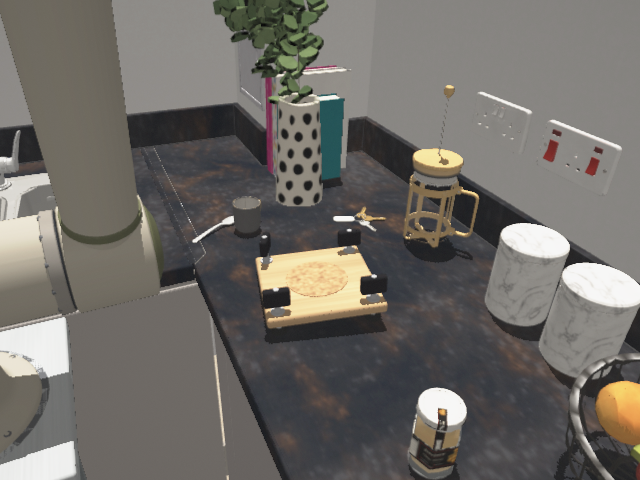

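View pics/top0.png

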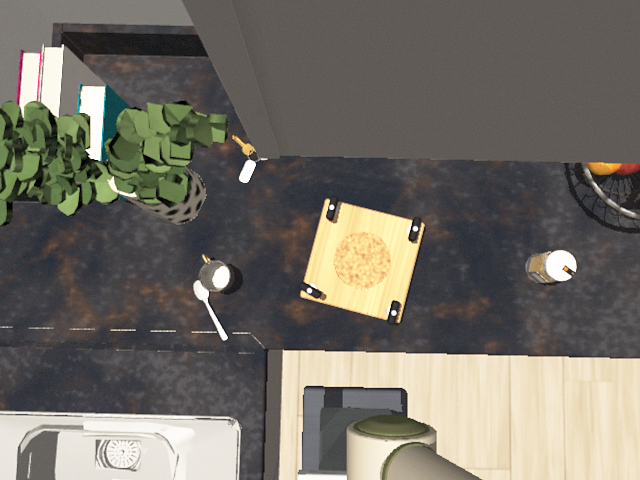

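Scene: stand in the middle, with the odd knob at about (265,243), seen end-on. Top: the odd knob is at about (313,291), its wing turned against the other three at (333,210), (415,229) and (395,311). The cup is at (216,277). I'll enlarge both views next.

Run:
```python
import cv2,numpy as np
a=cv2.imread("pics/scene0.png")[215:335,240:400]; b=cv2.imread("pics/top0.png")[190:330,290:435]
cv2.imwrite("pics/cr.png",np.hstack([cv2.resize(a,(480,480*120//160),interpolation=2),np.zeros((360,5,3),np.uint8),cv2.resize(b,(315,int(140*315/145)),interpolation=2)[:] if 0 else cv2.copyMakeBorder(cv2.resize(b,(310,300),interpolation=2),0,60,0,0,0)]))
```

```text
(no output)
```

View pics/cr.png

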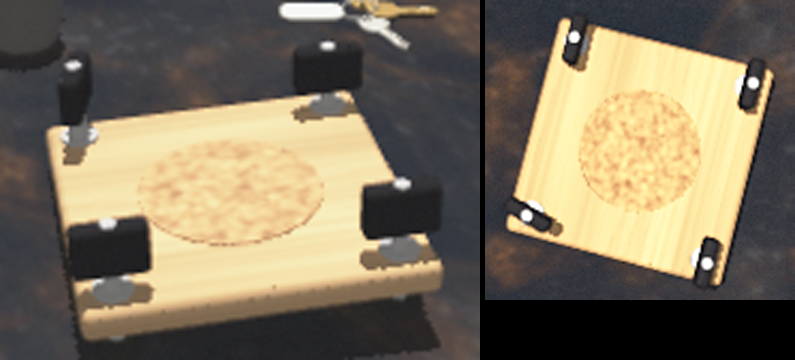

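White caps mark the screw axis on every knob top, so I can triangulate all four from the two views. I'll also measure the wing direction from the dark contour.

```bash
cat > h.py <<'E'
from rig import *
import cv2,numpy as np
from scipy.spatial.transform import Rotation as Ro
P={n:camera_params(n) for n in("scene","top")}
def KK(n):
    p=P[n];f=240/np.tan(np.radians(p["vertical_fov"]/2));return np.array([[f,0,p["cx"]],[0,f,p["cy"]],[0,0,1]])
def proj(n,X): 
    c=KK(n)@(P[n]["R"]@X+P[n]["t"]);return c[:2]/c[2]
def tri(us,ut):
    M=[KK(n)@np.c_[P[n]["R"],P[n]["t"]] for n in("scene","top")]
    X=cv2.triangulatePoints(M[0],M[1],np.array(us,float).reshape(2,1),np.array(ut,float).reshape(2,1))[:,0];return X[:3]/X[3]
def ray(n,u,z):
    p=P[n];d=p["R"].T@np.linalg.solve(KK(n),[*u,1]);c=-p["R"].T@p["t"];return c+d*(z-c[2])/d[2]
def dot(im,u,r=6):
    x,y=np.round(u).astype(int);w=im[y-r:y+r+1,x-r:x+r+1].astype(float)
    m=np.clip(w.min(2)-110,0,None)*((w.max(2)-w.min(2))<40)
    n,l,s,c=cv2.connectedComponentsWithStats((m>0).astype(np.uint8))
    k=1+np.argmin(np.hypot(*(c[1:]-r).T)); m=m*(l==k)
    g=np.mgrid[-r:r+1,-r:r+1];return np.array([x+(m*g[1]).sum()/m.sum(),y+(m*g[0]).sum()/m.sum()])
def wing(im,u,z,r=13):  # angle of dark wing (top view)
    x,y=np.round(u).astype(int);w=im[y-r:y+r+1,x-r:x+r+1]
    m=(w.max(2)<60).astype(np.uint8)
    woodhull=cv2.morphologyEx(m,cv2.MORPH_OPEN,np.ones((3,3)))
    return m
S=[(264.3,236.3),(349,230),(374,276.3),(276,289.7)];T=[(312.5,290.5),(331.6,207.8),(415.3,228.8),(393.8,313.5)]
E
python3 - <<'E'
from h import *
a=cv2.imread("pics/scene0.png");b=cv2.imread("pics/top0.png")
X=[]
for s,t in zip(S,T):
    s2,t2=dot(a,s),dot(b,t);x=tri(s2,t2);X.append(x);print(s2.round(1),t2.round(1),x.round(4),(proj("scene",x)-s2).round(2))
X=np.array(X)
print("sides",[np.linalg.norm(X[i]-X[(i+1)%4]).round(4) for i in range(4)])
n=np.cross(X[2]-X[1],X[3]-X[2]);n/=np.linalg.norm(n);n*=np.sign(n[2]);print("normal",n,np.degrees(np.arccos(n[2])), "odd above plane",n@(X[0]-X[1]))
x,y=312,290
for r in b[y-14:y+15,x-16:x+17].max(2): print(' '.join('%3d'%v for v in r))
E
```

```text
[264.  236.3] [309.  290.2] [0.5034 0.1446 0.0827] [ 0.15 -0.  ]
[348.8 229.7] [331.2 206.9] [0.6594 0.1069 0.0825] [ 0.19 -0.02]
[373.6 275.7] [415.  228.3] [ 0.622  -0.0486  0.0901] [ 0.05 -0.01]
[275.3 288.8] [393.4 312.5] [ 0.4664 -0.0113  0.0826] [ 0.13 -0.  ]
sides [np.float64(0.1605), np.float64(0.1602), np.float64(0.1602), np.float64(0.1602)]
normal [-0.03478368  0.05714098  0.99775999] 3.8356892628643835 odd above plane 0.007697961036456212
 62  63  63  62  65  63  64  58 135 238 255 254 254 254 251 250 250 253 254 253 252 252 254 254 254 254 255 255 254 254 254 255 255
 59  63  60  60  61  62  60  51 164 254 254 254 254 253 249 249 251 253 254 253 252 252 254 254 254 254 255 255 254 254 254 255 254
 61  59  60  58  62  60  61  62 186 255 254 254 254 252 249 249 252 254 254 253 252 253 254 254 254 254 255 254 254 254 255 255 254
 57  64  63  62  62  64  59  88 208 255 254 254 254 251 249 249 252 254 253 252 252 253 254 254 254 254 255 254 254 254 255 254 254
 58  62  57  66  61  65  54 132 243 255 255 254 254 250 249 250 253 254 253 252 252 253 254 254 254 254 254 254 254 25
[... 2481 characters left out ...]
 255 226 212 130 123 160 248 255 255 254
 81  78  79  70  70  68  64  63  59  62  54  62  59  52  65  98 147 198 222 233 245 254 255 255 255 255 223 224 246 255 255 254 254
 91  86  82  78  76  71  74  70  68  64  62  61  60  63  60  58  56  57  78 120 163 213 228 237 252 255 255 255 255 255 254 254 254
 95  92  88  87  80  79  76  77  76  74  73  64  59  63  60  61  63  67  61  57  65  65  81 145 204 227 233 239 250 253 255 255 255
 99  97  96  91  88  85  85  82  82  78  73  68  70  67  66  65  65  64  72  68  65  58  58  57  54  54  92 145 200 220 233 243 250
 99  99  96  97  95  96  91  88  81  80  74  79  76  72  72  70  65  68  67  69  66  69  58  63  60  58  57  57  59  73 107 159 208
```

Triangulation agrees with the text: all the sides come out at 160 mm and the tilt is 3.8°. The odd knob is 7.7 mm above the plane of the others, which means -1.28 rad. From the wing edge, its yaw is about 60° against -13.5° for the locked ones, again about -1.28 rad. Next I rotate the tool to yaw 60° and travel along tool x.

```bash
python3 -m crank '[[-1,[0,0,0],[0,0,-0.96]],[-1,[0,0,0],[0,0,-0.96]],[-1,[0,0,0],[0,0,-0.96]],[-1,[0,0,0],[0,0,-0.96]],[-1,[0,0,0],[0,0,-0.96]],[-1,[0,0,0],[0,0,-0.96]],[-1,[0,0,0],[0,0,-0.96]],[-1,[0,0,0],[0,0,-0.96]],[-1,[0.5,0,0],[0,0,0]],[-1,[1,0,0],[0,0,0]],[-1,[1,0,0],[0,0,0]],[-1,[1,0,0],[0,0,0]]]' 50
python3 -m crank '[[-1,[1,0,0],[0,0,0]],[-1,[1,0,0],[0,0,0]],[-1,[1,0,0],[0,0,0]],[-1,[1,0,0],[0,0,0]],[-1,[1,0,0],[0,0,0]],[-1,[1,0,0],[0,0,0]],[-1,[1,0,0],[0,0,0]],[-1,[1,0,0],[0,0,0]],[-1,[1,0,0],[0,0,0]],[-1,[1,0,0],[0,0,0]],[-1,[1,0,0],[0,0,0]],[-1,[1,0,0],[0,0,0]]]'
cat >> h.py <<'E'
import rig
def delta(p,R):  # units of shift (25mm) and turn (6deg) in the tool axes from the measured pose
    s=state();R0=Ro.from_rotvec(s["eef_rot"]);print("clock",s["clock"],"q",s["q"].round(2),"pos",s["position"].round(4),"F",s["ft_force"].round(1))
    print("shift units",(R0.inv().apply(np.array(p)-s["position"])/.025).round(2),"turn units",np.degrees((R0.inv()*R).as_rotvec()/6).round(2))
def pose(yaw,n):
    z=-np.array(n);x=np.array([np.cos(np.radians(yaw)),np.sin(np.radians(yaw)),0]);x-=z*(x@z);x/=np.linalg.norm(x)
    return Ro.from_matrix(np.c_[x,np.cross(z,x),z])
n=np.array([-0.0348,0.0571,0.9978]);top0=np.array([.5034,.1446,.0827]);top1=np.array([.5066,.1394,.084])
E
python3 - <<'E'
from h import *
print(rig.grip_point_offset if hasattr(rig,"grip_point_offset") else [k for k in dir(rig) if k[0]!='_'])
R=pose(60,n); delta(top0+.1*n,R)
E
```

```text
clock: 1.1
position: [0.1703, -0.4327, 0.2308]
eef_rot: [-2.72, -1.569, -0.001]
ft_force: [0.1, 0.6, 0.5]
grip_width: 0.0854
grasp_force: 0.0
clock: 2.1
position: [0.3203, -0.1728, 0.2312]
eef_rot: [-2.721, -1.57, 0.0]
ft_force: [0.2, -0.5, -0.6]
grip_width: 0.0854
grasp_force: 0.0
-0.0187
clock 2.1 q [-0.82 -0.05  1.92  0.    1.28 -0.3 ] pos [ 0.3203 -0.1728  0.2312] F [ 0.2 -0.5 -0.6]
shift units [14.79 -0.24  1.95] turn units [-0.56 -0.31  0.01]
```

```bash
python3 -m crank '[[-1,[1,0,0],[0,0,0]],[-1,[1,0,0],[0,0,0]],[-1,[1,0,0],[0,0,0]],[-1,[1,0,0],[0,0,0]],[-1,[1,0,0],[0,0,0]],[-1,[1,0,0],[0,0,0]],[-1,[1,0,0],[0,0,0]],[-1,[1,0,0],[0,0,0]],[-1,[1,0,0],[0,0,0]],[-1,[1,0,0],[0,0,0]],[-1,[1,-0.2,0],[0,0,0]],[-1,[1,0,0],[0,0,0]]]'
python3 -m crank '[[-1,[1,0,0],[0,0,0]],[-1,[1,0,0.5],[0,0,0]],[-1,[0.7,0,0.5],[0,0,0]],[-1,[0,0,0.5],[-0.56,-0.31,0]],[-1,[0,0,0],[0,0,0]],[-1,[0,0,0],[0,0,0]]]'
python3 - <<'E'
from h import *
delta(top0-.0347*n,pose(60,n))
for c in ("top","scene"): cv2.imwrite(f"pics/{c}1.png",snapshot(c))
E
```

```text
clock: 3.1
position: [0.4656, 0.0897, 0.231]
eef_rot: [-2.72, -1.571, 0.001]
ft_force: [-0.5, 0.2, 0.8]
grip_width: 0.0852
grasp_force: 0.0
clock: 3.6
position: [0.4989, 0.1471, 0.1935]
eef_rot: [2.663, 1.54, -0.001]
ft_force: [0.9, -1.3, -0.0]
grip_width: 0.0853
grasp_force: 0.0
clock 3.6 q [ 0.09  0.33  1.58 -0.06  1.21  0.64] pos [0.4989 0.1471 0.1935] F [ 0.9 -1.3 -0. ]
shift units [ 0.15 -0.04  5.82] turn units [-0.02  0.01  0.02]
```

View pics/scene1.png

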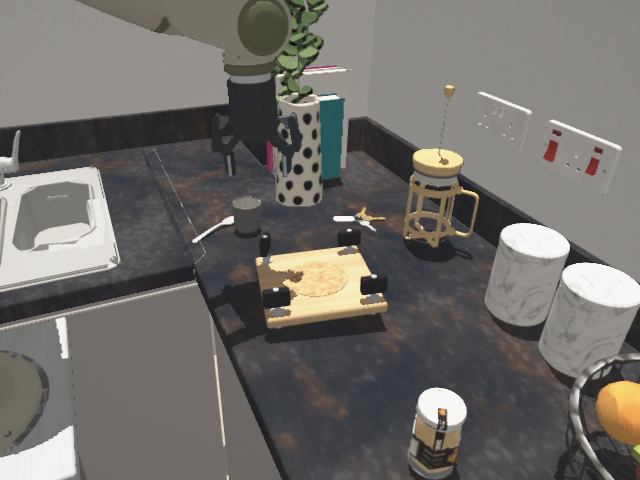

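The picture shows the open gripper over the knob, fingers at (228,165) and (292,150), knob below at (265,243), cup untouched at (247,215). Descend and pinch.

```bash
python3 -m crank '[[-1,[0.15,0,1],[0,0,0]],[-1,[0,0,1],[0,0,0]],[-1,[0,0,1],[0,0,0]],[-1,[0,0,1],[0,0,0]],[-1,[0,0,1],[0,0,0]],[-1,[0,0,0.8],[0,0,0]],[-1,[0,0,0],[0,0,0]]]' 40
python3 -m crank '[[1,[0,0,0],[0,0,0]],[1,[0,0,0],[0,0,0]],[1,[0,0,0],[0,0,0]],[1,[0,0,0],[0,0,0]],[1,[0,0,0],[0,0,0]],[1,[0,0,0],[0,0,0]],[1,[0,0,0],[0,0,0]],[1,[0,0,0],[0,0,0]],[1,[0,0,0],[0,0,0]],[1,[0,0,0],[0,0,0]]]' 40
python3 - <<'E'
from h import *
delta(top0-.0347*n,pose(60,n));s=state();print(s["torque"],s["grip_width"],s["grasp_force"])
E
```

```text
clock: 4.28
position: [0.505, 0.1405, 0.0465]
eef_rot: [2.667, 1.536, -0.005]
ft_force: [-1.0, 0.1, -1.0]
grip_width: 0.0853
grasp_force: 0.0
clock: 5.12
position: [0.5061, 0.1421, 0.0496]
eef_rot: [2.663, 1.538, 0.002]
ft_force: [-3.2, 4.4, 6.4]
grip_width: 0.0135
grasp_force: 41.8
clock 5.1167 q [ 0.08  0.53  1.71 -0.08  0.88  0.65] pos [0.5061 0.1421 0.0496] F [-3.2  4.4  6.4]
shift units [-0.01 -0.07  0.06] turn units [-0.01  0.    0.01]
[0.43757304 0.61689    0.0015128 ] 0.013509112288824518 41.76651656627655
```

Gripped: width is 13.5 mm and forces are small. Next I work out how the tool must drift and un-tilt while turning 72°.

Run:
```python
from h import *
ez=np.array([0,0,1.]);pa=state()["position"];d=(top1-.0347*ez)-(top0-.0347*n);Rp=Ro.from_rotvec(state()["eef_rot"]);pp=pa
for k in range(1,13):
    f=k/12.25;m=n+(ez-n)*f;m/=np.linalg.norm(m);R=pose(60-6*k,m);p=pa+d*f
    print((Rp.inv().apply(p-pp)/.025).round(3),np.degrees((Rp.inv()*R).as_rotvec()/6).round(3));Rp,pp=R,p
```

```text
[-0.006  0.011 -0.003] [0.041 0.024 1.006]
[-0.005  0.012 -0.003] [0.049 0.018 0.998]
[-0.004  0.012 -0.003] [0.051 0.012 0.998]
[-0.002  0.012 -0.003] [0.052 0.007 0.999]
[-0.001  0.012 -0.003] [0.052 0.001 0.999]
[ 0.     0.013 -0.004] [ 0.052 -0.004  0.999]
[ 0.002  0.012 -0.004] [ 0.051 -0.009  1.   ]
[ 0.003  0.012 -0.004] [ 0.05  -0.015  1.   ]
[ 0.004  0.012 -0.004] [ 0.048 -0.02   1.   ]
[ 0.005  0.011 -0.004] [ 0.046 -0.025  1.   ]
[ 0.007  0.011 -0.004] [ 0.043 -0.029  1.   ]
[ 0.008  0.01  -0.004] [ 0.04  -0.034  1.   ]
```

```bash
python3 -m crank '[[1,[-0.003,0.006,-0.002],[0.02,0.01,0.5]],[1,[-0.003,0.006,-0.002],[0.02,0.01,0.5]],[1,[-0.002,0.006,-0.002],[0.025,0.01,0.5]],[1,[-0.002,0.006,-0.002],[0.025,0.01,0.5]],[1,[-0.002,0.006,-0.002],[0.025,0.006,0.5]],[1,[-0.002,0.006,-0.002],[0.025,0.006,0.5]],[1,[-0.001,0.006,-0.002],[0.025,0.003,0.5]],[1,[-0.001,0.006,-0.002],[0.025,0.003,0.5]],[1,[0,0.006,-0.002],[0.025,0,0.5]],[1,[0,0.006,-0.002],[0.025,0,0.5]],[1,[0,0.006,-0.002],[0.025,-0.002,0.5]],[1,[0,0.006,-0.002],[0.025,-0.002,0.5]]]' 50
python3 -m crank '[[1,[0,0,0],[0,0,0]],[1,[0,0,0],[0,0,0]]]'
python3 - <<'E'
from h import *
s=state();print(s["torque"],s["grip_width"],s["grasp_force"]);delta(s["position"],pose(-13.5,[0,0,1]))
a=snapshot("scene");b=snapshot("top");cv2.imwrite("pics/s2.png",a);cv2.imwrite("pics/t2.png",b)
cv2.imwrite("pics/c2.png",cv2.resize(np.hstack([a[190:340,230:400],b[190:340,290:435]]),None,fx=2.5,fy=2.5))
E
```

```text
clock: 6.12
position: [0.5072, 0.1402, 0.0498]
eef_rot: [3.041, 0.643, 0.017]
ft_force: [0.3, 0.8, -0.6]
grip_width: 0.0131
grasp_force: 48.7
clock: 6.28
position: [0.5072, 0.1401, 0.0497]
eef_rot: [3.04, 0.648, 0.017]
ft_force: [-0.6, 0.1, -0.3]
grip_width: 0.0133
grasp_force: 48.7
[ 0.18427608  0.08850578 -0.09606708] 0.01328910016504817 48.68750989437103
clock 6.2833 q [ 0.06  0.53  1.7  -0.04  0.89  1.24] pos [0.5072 0.1401 0.0497] F [-0.6  0.1 -0.3]
shift units [0. 0. 0.] turn units [ 0.31 -0.15  6.26]
```

View pics/c2.png

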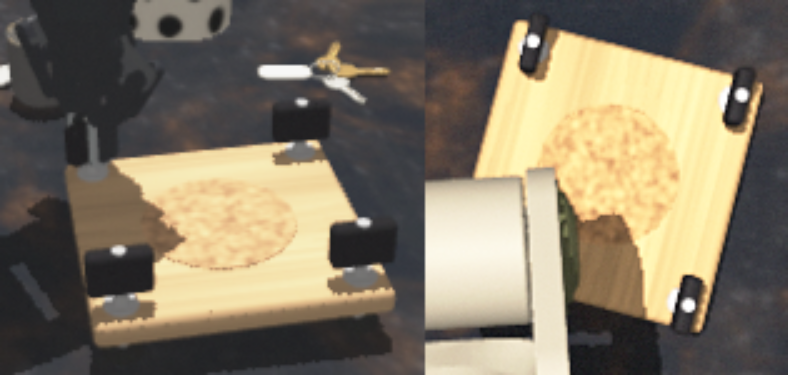

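The pinch holds and the wing follows; the gripper is at crop (95,120) and the stand has not moved. I go on by 34°, stopping a little short, then re-measure the three locked knobs.

```bash
python3 -m crank '[[1,[0.001,0.006,-0.002],[0.025,-0.005,0.5]],[1,[0.001,0.006,-0.002],[0.025,-0.005,0.5]],[1,[0.001,0.006,-0.002],[0.025,-0.007,0.5]],[1,[0.001,0.006,-0.002],[0.025,-0.008,0.5]],[1,[0.002,0.006,-0.002],[0.025,-0.01,0.5]],[1,[0.002,0.006,-0.002],[0.025,-0.01,0.5]],[1,[0.002,0.006,-0.002],[0.025,-0.012,0.5]],[1,[0.002,0.006,-0.002],[0.025,-0.012,0.5]],[1,[0.003,0.006,-0.002],[0.022,-0.014,0.5]],[1,[0.003,0.006,-0.002],[0.022,-0.014,0.5]],[1,[0.003,0.006,-0.002],[0.022,-0.014,0.5]],[1,[0,0,0],[0,0,0.2]]]'
python3 -m crank '[[1,[0,0,0],[0,0,0]],[1,[0,0,0],[0,0,0]]]'
cat >> h.py <<'E'
def stand3(a,b):
    X=np.array([tri(dot(a,s),dot(b,t)) for s,t in zip(S[1:],T[1:])])
    m=np.cross(X[1]-X[0],X[2]-X[1]);m/=np.linalg.norm(m);m*=np.sign(m[2])
    e=[np.linalg.norm(X[1]-X[0]),np.linalg.norm(X[2]-X[1])];v=X[1]-X[2]
    print(X.round(4).tolist(),"sides",np.round(e,4),"normal",m.round(4),"y yaw",np.degrees(np.arctan2(v[1],v[0])).round(2),"pred odd",(X[0]+X[2]-X[1]).round(4));return X,m
E
python3 - <<'E'
from h import *
s=state();print(s["torque"],s["grip_width"],s["grasp_force"]);delta(s["position"],pose(-13.5,[0,0,1]))
stand3(cv2.imread("pics/scene0.png"),cv2.imread("pics/top0.png"));stand3(snapshot("scene"),snapshot("top"))
E
```

```text
clock: 7.38
position: [0.5079, 0.1383, 0.0497]
eef_rot: [3.125, -0.281, 0.004]
ft_force: [1.3, -0.1, -7.5]
grip_width: 0.0136
grasp_force: 48.6
clock: 7.55
position: [0.5078, 0.1384, 0.0497]
eef_rot: [3.125, -0.277, 0.004]
ft_force: [1.4, -0.5, -10.4]
grip_width: 0.0133
grasp_force: 48.6
[-0.14576017 -0.17497426 -0.0137858 ] 0.013300323765405823 48.63669991493225
clock 7.55 q [ 0.05  0.53  1.7  -0.01  0.91  1.8 ] pos [0.5078 0.1384 0.0497] F [  1.4  -0.5 -10.4]
shift units [0. 0. 0.] turn units [ 0.04 -0.03  0.56]
[[0.6594, 0.1069, 0.0825], [0.622, -0.0486, 0.0901], [0.4664, -0.0113, 0.0826]] sides [0.1602 0.1602] normal [-0.0348  0.0571  0.9978] y yaw -13.51 pred odd [0.5038 0.1443 0.075 ]
[[0.6623, 0.1051, 0.0803], [0.6251, -0.0538, 0.0824], [0.4695, -0.0163, 0.0824]] sides [0.1632 0.16  ] normal [0.0029 0.0122 0.9999] y yaw -13.55 pred odd [0.5067 0.1426 0.0803]
```

```bash
python3 -m crank '[[1,[0,0,0.03],[0.02,-0.01,0.28]],[1,[0,0,0.03],[0.02,-0.02,0.27]],[1,[0,0,0],[0,0,0]],[1,[0,0,0],[0,0,0]]]'
python3 -m crank '[[0.5,[0,0,0],[0,0,0]],[0,[0,0,0],[0,0,0]],[-0.5,[0,0,0],[0,0,0]],[-1,[0,0,0],[0,0,0]],[-1,[0,0,0],[0,0,0]],[-1,[0,0,0],[0,0,0]],[-1,[0,0,0],[0,0,0]],[-1,[0,0,-0.5],[0,0,0]],[-1,[0,0,-1],[0,0,0]],[-1,[0,0,-1],[0,0,0]],[-1,[0,0,-1],[0,0,0]],[-1,[0,0,-1],[0,0,0]]]'
python3 -m crank '[[-1,[0,0,-1],[0,0,0]],[-1,[-1,0,-0.5],[0,0,0]],[-1,[-1,0,0],[0,0,0]],[-1,[-1,0,0],[0,0,0]],[-1,[-1,0.5,0],[0,0,0]],[-1,[-1,0.7,0],[0,0,0]],[-1,[-1,1,0],[0,0,0]],[-1,[-0.3,1,0],[0,0,0]],[-1,[0,1,0],[0,0,0]],[-1,[0,1,0],[0,0,0]],[-1,[0,1,0],[0,0,0]],[-1,[0,1,0],[0,0,0]]]'
python3 - <<'E'
from h import *
a=snapshot("scene");b=snapshot("top");cv2.imwrite("pics/s3.png",a);cv2.imwrite("pics/t3.png",b)
cv2.imwrite("pics/c3.png",cv2.resize(np.hstack([a[190:340,230:400],b[190:340,290:435]]),None,fx=2.5,fy=2.5))
E
```

```text
clock: 7.98
position: [0.5079, 0.1384, 0.0492]
eef_rot: [-3.12, 0.368, -0.001]
ft_force: [-3.5, -3.2, 2.8]
grip_width: 0.0132
grasp_force: 50.6
clock: 8.98
position: [0.5078, 0.1384, 0.1625]
eef_rot: [-3.119, 0.369, -0.001]
ft_force: [-0.4, -1.1, 0.5]
grip_width: 0.0855
grasp_force: 0.0
clock: 9.98
position: [0.3123, -0.0008, 0.1987]
eef_rot: [-3.119, 0.369, -0.002]
ft_force: [0.5, -0.0, 1.2]
grip_width: 0.0856
grasp_force: 0.0
```

View pics/c3.png

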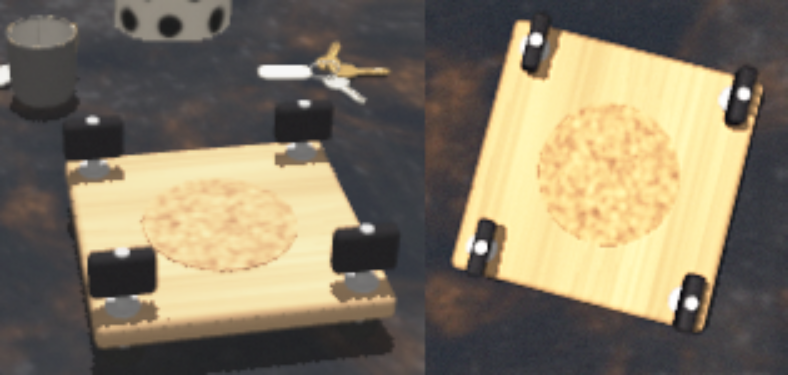

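All four wings now look parallel and equally high: scene crop (92,135), (304,120), (367,250), (122,270). The cup is untouched at crop (42,62). Now I check numerically.

```bash
cat > chk.py <<'E'
from h import *
def run(a,b,S,T):
    X=np.array([tri(dot(a,s,5),dot(b,t,5)) for s,t in zip(S,T)]);print(X.round(4).tolist())
    print("sides",[np.linalg.norm(X[i]-X[(i+1)%4]).round(4) for i in range(4)])
    m=np.cross(X[2]-X[1],X[3]-X[2]);m/=np.linalg.norm(m);m*=np.sign(m[2]);print("tilt3",m.round(4),"odd above plane mm",1e3*m@(X[0]-X[1]))
    for x,t,s in zip(X,T,S):
        for nm,im,u,w in(("top",b,t,20),("scene",a,s,26)):
            u=np.round(u).astype(int);v=cv2.resize(im[u[1]-w:u[1]+w+1,u[0]-w:u[0]+w+1],None,fx=4,fy=4,interpolation=cv2.INTER_CUBIC)
            g=(v.max(2)<110).astype(np.uint8);g=cv2.morphologyEx(g,cv2.MORPH_OPEN,np.ones((13,13)))
            k,l,st,c=cv2.connectedComponentsWithStats(g)
            if k<2: continue
            j=1+np.argmin(np.hypot(*(c[1:]-v.shape[0]/2).T));cs=cv2.findContours((l==j).astype(np.uint8),0,1)[0]
            r=cv2.minAreaRect(cs[0]);print(nm,u,"size px",np.round(np.array(r[1])/4,1),"ang",round(r[2],1),end=" | ")
        print()
E
python3 - <<'E'
from chk import *
run(cv2.imread("pics/s3.png"),cv2.imread("pics/t3.png"),[(266.8,238),(351.6,231.6),(376.8,281.6),(278.8,291.2)],[(312.4,288.8),(334.8,206),(417.2,228),(396.4,311.2)])
E
```

```text
[[0.5075, 0.142, 0.0804], [0.6625, 0.1025, 0.0819], [0.6251, -0.0538, 0.0823], [0.4695, -0.0164, 0.0823]]
sides [np.float64(0.1599), np.float64(0.1608), np.float64(0.16), np.float64(0.1628)]
tilt3 [6.0e-04 2.3e-03 1.0e+00] odd above plane mm -1.5990676512598299
top [312 289] size px [8.5 7.5] ang 90.0 | scene [267 238] size px [52.8 52.8] ang 90.0 | 
top [335 206] size px [10.8  8. ] ang 90.0 | scene [352 232] size px [52.7 52.7] ang 0.0 | 
top [417 228] size px [ 9.3 11.8] ang 14.7 | scene [377 282] size px [52.8 41. ] ang 90.0 | 
top [396 311] size px [8.5 9. ] ang 90.0 | scene [279 291] size px [52.8 39.2] ang 90.0 |
```

Run:
```python
from h import *
a=cv2.imread("pics/s3.png");b=cv2.imread("pics/t3.png")
for s in [(266.8,238),(351.6,231.6),(376.8,281.6),(278.8,291.2)]: print(dot(a,s,5).round(2),end=' ')
for t in [(312.4,288.8),(334.8,206),(417.2,228),(396.4,311.2)]: print(dot(b,t,5).round(2),end=' ')
print()
def g(i): return cv2.resize(i,None,fx=10,fy=10,interpolation=cv2.INTER_CUBIC)
r=[]
for im,L,w,h in((b,[(312,289),(335,206),(417,228),(396,311)],9,14),(a,[(267,245),(352,240),(377,290),(279,298)],9,14)):
    r.append(np.hstack([g(im[y-h:y+h,x-w-1:x+w]) if 0 else g(im[y-h:y+h,x-w-0:x+w]) for x,y in L]))
cv2.imwrite("pics/c4.png",np.vstack(r))
```

```text
[266.54 237.6 ] [351.28 230.79] [376.4  280.88] [278.43 290.3 ] [310.52 287.97] [333.64 205.33] [417.12 227.1 ] [396.16 310.85]
```

View pics/c4.png

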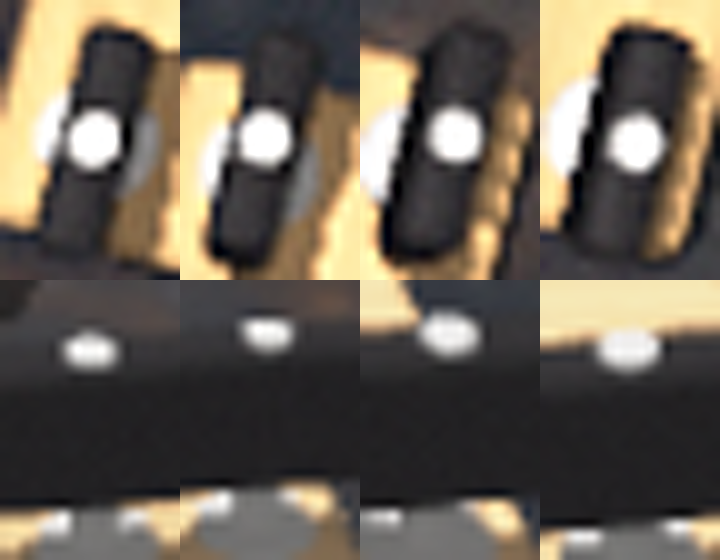

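The odd knob's centroid was pulled left by the white washer beside it. Corrected dot positions: odd (312.0,288.5), others (334.0,205.3), (417.0,227.0), (396.2,310.8). In the enlargement the wings lean alike, about 13-15°.

Run:
```python
from h import *
a=cv2.imread("pics/s3.png");b=cv2.imread("pics/t3.png")
S3=[(266.54,237.6),(351.28,230.79),(376.4,280.88),(278.43,290.3)];T3=[(312.0,288.5),(334.0,205.3),(417,227),(396.2,310.8)]
X=np.array([tri(s,t) for s,t in zip(S3,T3)]);print(X.round(4).tolist(),[np.linalg.norm(X[i]-X[(i+1)%4]).round(4) for i in range(4)])
m=np.cross(X[2]-X[1],X[3]-X[2]);m/=np.linalg.norm(m);print(m*np.sign(m[2]),"odd above mm",1e3*(m*np.sign(m[2]))@(X[0]-X[1]))
v=X[1]-X[0]+X[2]-X[3];print("stand yaw",np.degrees(np.arctan2(v[1],v[0])),"tool x yaw",np.degrees(2*np.arctan2(.369,-3.119))%360-360)
# wing angle: per image row, centre of dark run through the knob axis line, top view
for t in T3:
    g=cv2.cvtColor(b,6).astype(float);pts=[]
    for side in (-1,1):
        q=[]
        for dy in np.arange(-7,7.1,.5):
            if abs(dy)<3.5 : continue
            xs=np.arange(0,9,.1);cx=t[0]-dy*np.tan(np.radians(13.6))
            p=cv2.remap(g.astype(np.float32),(cx+side*xs).astype(np.float32)[None],np.full((1,len(xs)),t[1]+dy,np.float32),1)[0]
            k=np.argmax(p>85)
            if p.max()>85 and k>15: q.append((dy,cx+side*xs[k]-t[0]))
        q=np.array(q)
        if len(q)>5:
            f=np.polyfit(q[:,0],q[:,1],1);r=q[:,1]-np.polyval(f,q[:,0]);ok=abs(r)<.5;f=np.polyfit(q[ok,0],q[ok,1],1);pts.append((len(q[ok]),round(np.degrees(np.arctan(-f[0])),1),round(r[ok].std(),2)))
    print(pts)
```

```text
[[0.5066, 0.1392, 0.0822], [0.6623, 0.1019, 0.0823], [0.6253, -0.0536, 0.0821], [0.4696, -0.0164, 0.0824]] [np.float64(0.1601), np.float64(0.1599), np.float64(0.1601), np.float64(0.1599)]
[ 0.00106255 -0.001489    0.99999833] odd above mm -0.3771432862381014
stand yaw -13.44992255809111 tool x yaw -13.494276096853184
[(16, np.float64(15.4), np.float64(0.13)), (16, np.float64(15.7), np.float64(0.15))]
[(16, np.float64(13.1), np.float64(0.2)), (11, np.float64(17.3), np.float64(0.07))]
[(16, np.float64(13.7), np.float64(0.14)), (12, np.float64(17.4), np.float64(0.23))]
[(16, np.float64(14.5), np.float64(0.17)), (16, np.float64(13.7), np.float64(0.09))]
```

All four tops are within 0.4 mm, sides are 160 mm, tilt is about 0.1°, and the wings are parallel within about 1.5°. The arm is clear, so I hand in.

```bash
python3 -c "
from rig import *
print(finish_job())"
```

```text
the job is handed in; nothing more can be done
None
```

The high knob was turned about 74° clockwise until the stand measured level: tilt about 0.1°, all four knob tops within 0.4 mm and wings parallel to about 1.5°. The knob is released, the arm is clear, the cup was left alone, and the job is handed in at about 10 s on the clock.

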